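Half-turn the sample mill's bayonet lid and hold it at vent

ROBOT

A 7-joint arm with a two-finger parallel gripper is mounted at the origin on a cart in front of the work surface, level with it; the furniture and walls round the work are solid. World frame = base frame: x ahead of the robot, y to its left, z up, the work surface at z = 0. Lengths are in mm, angles in rad, forces in N, time in s.
With the tool pointing down it reaches from about 400 to 900 mm from the base axis. Payload 5.5 kg.
Tool frame: the origin (TCP) lies midway between the tips of the shut fingers; the grasp point (between the pads) lies 19 mm behind it; z points along the fingers, y is the line along which they close (so a half turn about z gives the same grasp; the last joint's range is limited). The gripper opens to 85 mm and grips with 20 to 120 N. Pads are 22 mm wide; open, the fingers measure 114 mm over their backs; the gripper's body (76 mm by 85 mm) begins 54 mm behind the grasp point. The pads swing forward as they close: fully open they stand 13 mm farther back than shut.
Start: joints at [1.439, 0.501, -0.427, 1.55, 0.221, 1.138, -0.21], TCP at [250.037, -599.984, 231.31] pointing down, gripper open.
Joint ranges: [-2.88, 2.88], [-0.31, 2.03], [-1.54, 1.56], [0.2, 2.42], [-1.41, 4.55], [0.19, 2.02], [-2.57, 2.57]. Speed limits (rad/s): [2.57, 2.57, 3.14, 3.14, 3.14, 3.14, 3.14].

INTERFACE

Orientations are given as [roll, pitch, yaw] about the fixed x, y, z axes, in that order (R = Rz(yaw) Ry(pitch) Rx(roll)).
In Python, from plant import sensors, grab_frame, camera_model, close_job gives the robot as it stands. The module is installed in compiled form; this text tells all that it offers.
- The arm moves only by the tool arm_command, never from a script. Its argument "increments" is a list of rows, each a list of 3 entries, a list of its own where there are three numbers: the turn, a rotation vector about the world's x, y, z in degrees, then the shift along the world's x, y, z in mm, then the finger opening in mm, from 0 to 85.4. In form: [[[rx, ry, rz], [dx, dy, dz], claw], ...]. A call has 1 to 8 rows; each row is the pose to reach, as a shift and turn from the pose commanded when the call began; what a row does not reach only later rows make up. A row lasts 1/8 s, in which the tool goes at most 62.5 mm and 10.7 degrees, less where a joint would pass 70% of its speed; a pose out of reach is approached as far as the arm can. A call with a gripper value outside its range is refused whole. The fingers move at their own pace and stop on an object; "newtons" is the grip in N (left out, the last holds). Time passes only in rows, so rows that repeat a pose let the fingers close. It gives the time, the measured TCP pose, the force, the opening and the grip force at its end, in the units of the state.
- sensors.get_state(): the state, without advancing time (a new reading comes with each control period).
- grab_frame(name): name is "side" or "top" or "wrist"; returns the picture (400x640x3 uint8, blue, green, red); there is no depth.
- camera_model(name): a dict with "fx", "fy", "cx", "cy" (pixels), "D" ([k1, k2, p1, p2, k3] as OpenCV has them; the pictures are not rectified), "rvec" (rotation vector, rad) and "tvec" (3), from world to camera coordinates, as OpenCV has them; the wrist camera has in their place "T_tool_cam" (4x4, takes a point from camera to tool coordinates, whose origin is the TCP and whose axes are the flange's). Camera axes: x right, y down, z forward; pixel columns grow to the right and rows downward; lengths in mm; the calibration is good to about 2 mm. A picture is of the moment at which its call begins: read the wrist's pose just before it. camera_model takes no time and is no camera call.
- close_job(): hands the job in; it is judged then, once.
The state is a dict: "t": time; "joints": joint angles; "joint_velocities": joint speeds; "joint_efforts": joint torques, N m; "tool_pos": TCP position; "orientation": TCP orientation; "wrist_force": force on the tool from outside, world axes, zero at the start; "ft_torque": the same for the moment, N m; "opening": opening from 0.0 (shut) to 1.0 (fully open); "finger_force": force on a finger pad.
Only numpy, scipy, OpenCV 4.12 (cv2) and the standard library are available. Lean on these libraries where they do the work, as an engineer would, in place of code of your own. Each camera call takes 0.05 s, during which the arm holds its last target. There are 200 camera calls.

TASK

Slide the sample mill's pot across the worktop, without lifting it, until it is fully home in its nest; then take the lid by its bar handle, lower it through the two gaps in the pot's collar until its flange lies on the collar, and turn it clockwise (seen from above) to the half-way vent position, where the bar points at the single marks and stands square with the pot's foot. Stop there: never turn so far that the lock clicks, and do not disturb the other things on the worktop. Finish while still gripping the lid in that position; do not let go.

Things in the scene. Friction and masses are not known exactly. Their poses are not given: they have to be found in the camera images.
- nest: The nest: a fixed low U of three aluminium walls, 26 mm high, 14 mm thick. Origin on the worktop where the pot's centre stands when fully home; x points into the nest, to the back wall (inner face at x = +60 mm). Side walls' inner faces at y = +-64 mm for x = +20 to +60 mm, then flaring outward by 20 degrees. The rear 30 mm of the pot stay outside.
- nest_mouth (a point): Middle of the nest's open mouth, on the worktop, 27 mm behind the nest's origin; here the flared walls stand at y = +-81 mm. Axes as the nest's.
- pot: The mill's pot, loose, 0.9 kg: grey square foot 120 x 120 x 24 mm (corners rounded, 16 mm), on it a steel drum 100 mm across; 56 mm high over all, too wide to grip. Origin at the centre of its underside, z up, x and y square to the foot's sides. Home, its x points as the nest's (within 0.1 rad); it starts within 0.2 rad of that, 0.11 to 0.16 m before home on the mouth side, up to 25 mm off line.
- pot_collar (a point): Centre of the pot's mouth, at the top, 56 mm up. The collar: a hole 70 mm across in a roof 8 mm thick, hollow below to 24 mm over the worktop. Two opposite gaps in the roof, 42 degrees wide, out to 88 mm across, at +35 and 215 degrees from the pot's x (counter-clockwise from above). The same after half a turn. Axes as the pot's.
- pot_entry (a point): In the middle of the gap at +35 degrees, 39.5 mm from the pot's axis, at the collar's top; the other gap is opposite. The gaps have no mark.
- pot_vent_mark (a point): The half-way (vent) mark: single dark mark on the rim, on the pot's +x side, 47.5 mm from its axis; another is opposite at 180 degrees. Double marks at -35 and 145 degrees show the lock.
- lid: The lid, loose, 0.18 kg, starts upright on the worktop: steel plug 64 mm across, 17 mm deep; grey flange 88 mm across from 17 to 25 mm; on top a bar handle along x. Origin at the centre of its underside, z up. Seated, its origin is 39 mm above the pot's underside. From entry, 35 degrees clockwise brings its x parallel to the pot's x: half-way. Half a turn of the lid makes no difference.
- lid_handle (a point): On the lid's axis, 47 mm above its underside: middle of the bar handle, which is 64 mm long (along the lid's x), 18 mm thick (y) and runs from 25 to 58 mm above the underside.
- lid_lug (a point): Outer end of the lug on the lid's +x side, 41 mm from its axis, 3 mm above its underside; another is opposite. Lugs are 26 degrees wide, 6 mm high. They enter the gaps with the lid's x at +35 (or 215) degrees in the pot's frame, with about 8 degrees and 3 mm to spare, and turn freely clockwise for 60 degrees.
- lock_tongue (a joint): Spring tongues in the pot's collar that the lugs push when the lid is turned more than 60 degrees past entry: 0 at rest, grows in rad as they are pushed clockwise; the lock clicks at 0.14 (68 degrees). Takes about 0.1 N m. A small black tab shows on either side of the drum.
- label_block: bystander: small slide-label box, 34 x 40 x 66 mm, origin at the centre of its underside
- specimen_cup_1: bystander: lidded specimen cup, 66 mm across, 70 mm high, origin at the centre of its underside
- bench_timer: bystander: flat bench timer, 62 x 68 x 22 mm, origin at the centre of its underside
- slide_carton: bystander: carton of slides, 92 x 130 x 58 mm, origin at the centre of its underside
- specimen_jar: bystander: small screw-lid jar, 46 mm across, 72 mm high, origin at the centre of its underside
- marker_1: bystander: marker pen lying on its side, 131 mm long along its y axis, 15 mm thick, origin at the middle of its underside
Not all that is in view belongs to the job. What is shaped like the pot but orange is not meant. What is shaped like the lid but red is not meant.

How it is judged (in metres and radians):
On the way, in this order (a step that is already met when the one before it is completed fails the run):
1. the pot has been slid fully home into the nest (x of pot in the frame of nest between -0.008 and 0.006 m and y of pot in the frame of nest between -0.007 and 0.007 m and angle between the x axis of pot and the x axis of nest, either way round below 0.12 rad), for 0.2 s.
2. the lid, held by the robot, sits down in the pot's collar at the entry position (all of step 1 and z of lid in the frame of pot below 0.0425 m and horizontal distance between lid and pot below 0.006 m and angle between lid's own z axis and vertical below 0.09 rad and contact force between the fingers and lid above 2 N and angle between the x axis of lid and the x axis of pot, either way round above 0.4 rad), for 0.1 s.
At the end, for the whole second after the job is handed in: Pot home in the nest (8 mm along, 7 mm across, 0.12 rad); lid seated in the collar (origin under 42.5 mm above the pot's underside, within 6 mm of its axis, tilt under 0.09 rad), within 0.19 rad of half-way, at rest, lock tongues under 0.05 rad, still gripped by the fingers (over 2 N) (all of step 1 and z of lid in the frame of pot below 0.0425 m and horizontal distance between lid and pot below 0.006 m and angle between lid's own z axis and vertical below 0.09 rad and contact force between the fingers and lid above 2 N and angle between the x axis of lid and the x axis of pot, either way round below 0.19 rad and value of joint lock_tongue below 0.05 rad and angular speed of lid below 0.1 rad/s and linear speed of lid below 0.02 m/s); the arm keeps its last pose, push and grip.
It fails at once if the lid was turned so far that the lock clicked (value of joint lock_tongue above 0.14 rad).
It fails at once if the pot was lifted or tipped (height (world z) of pot above 0.015 m or angle between pot's own z axis and vertical above 0.2 rad).
It fails at once if another thing on the worktop was shifted by more than 30 mm (distance of any of label_block, specimen_cup_1, bench_timer, slide_carton, specimen_jar, marker_1 from where it was at the start of the episode above 0.03 m).
It also fails if it takes over 69 s, if anything falls off the work surface, if the arm or the gripper's body presses on something with over 40 N, if the wrist force passes 120 N, or if a joint passes its speed limit or range.

## Working session

There is one attempt and no reset: what is moved stays moved. The work goes in short steps, Python scripts to look and compute and a tool call to move; the robot and the scene stay as the last step left them, time stands still between calls to the robot, and variables do not carry over. Pictures are saved under pics/ and viewed, at most 14 in all, crops included, and the job is handed in when it is done.

Besides the shell and the picture viewer there is one more tool, called after "Request:" in YAML: its name, and indented under it one key for each argument. arm_command: Moves the arm, as the interface text tells. Its arguments: {"type":"object","properties":{"increments":{"type":"array"},"newtons":{"type":"number"}},"required":["increments"]}

```bash
mkdir -p pics
python3 - <<'E'
from plant import sensors, grab_frame, camera_model
import cv2
print(sensors.get_state())
for n in("top","side"):
    cv2.imwrite(f"pics/{n}0.png",grab_frame(n)); print(n,camera_model(n))
print(camera_model("wrist"))
E
```

```text
{'t': 0.0, 'joints': array([ 1.43920748,  0.50186269, -0.42679971,  1.55144959,  0.22082803,
        1.13830228, -0.21034909]), 'joint_velocities': array([ 0.00038124, -0.00091058, -0.00087181, -0.00074081, -0.00065992,
       -0.00050922, -0.00130863]), 'joint_efforts': array([-6.34332391e-04, -5.69527566e+01, -5.81592187e+00, -2.80951023e+01,
        1.07709097e-02,  1.18277298e-02,  9.00523901e-06]), 'tool_pos': array([ 249.68759173, -599.37794356,  230.25097338]), 'orientation': array([-3.13963572e+00, -4.85445153e-05,  3.94813722e-01]), 'wrist_force': array([-0.44275426, -0.02169738,  0.20233495]), 'ft_torque': array([0.00075368, 0.04821125, 0.00690532]), 'finger_force': 0.0, 'opening': 1.0016637574261555}
top {'fx': 499.90312313913597, 'fy': 499.90312313913597, 'cx': 316.52106852169936, 'cy': 205.29341853925513, 'D': array([-0.14582646,  0.        ,  0.        ,  0.        ,  0.        ]), 'rvec': array([ 2.07731412, -1.79407901,  0.44092583]), 'tvec': array([-249.10523297,  508.61713169, 1573.15208174])}
side {'fx': 510.25977350610884, 'fy': 510.25977350610884, 'cx': 316.9761566644254, 'cy': 197.48940622735856, 'D': array([0.03396171, 0.        , 0.        , 0.        , 0.        ]), 'rvec': array([ 0.26855507, -2.55676334,  1.61015033]), 'tvec': array([ 516.03591487,  175.83889772, 1704.6448947 ])}
{'fx': 277.7558942419073, 'fy': 277.7558942419073, 'cx': 320.56344848907275, 'cy': 201.64734388355765, 'D': array([-0.00669288,  0.        ,  0.        ,  0.        ,  0.        ]), 'T_tool_cam': array([[-6.96864628e-04, -9.53898053e-01, -3.00130002e-01,
         7.64302055e+01],
       [ 9.99999659e-01, -5.31918448e-04, -6.31287831e-04,
        -6.55469445e-01],
       [ 4.42539548e-04, -3.00130340e-01,  9.53898099e-01,
        -1.42042557e+02],
       [ 0.00000000e+00,  0.00000000e+00,  0.00000000e+00,
         1.00000000e+00]])}
```

View pics/top0.png

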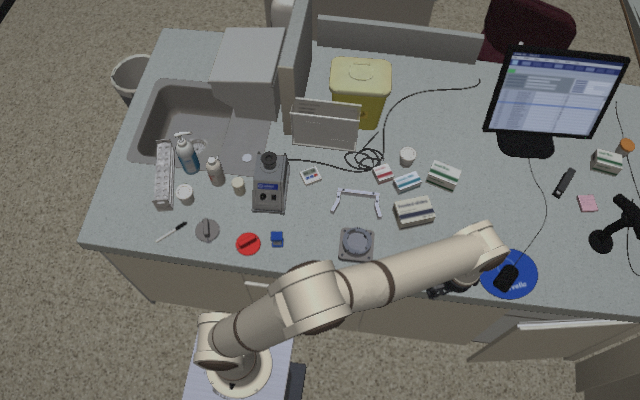

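View pics/side0.png

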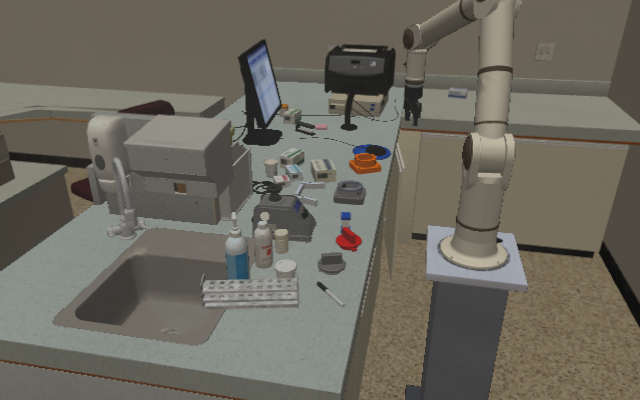

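Top view: pot at (356,243), nest around (357,197) opening towards the pot, grey lid at (207,229), red lid at (248,244), blue label box at (277,238). I'll enlarge the working region.

```bash
cat > h.py <<'E'
import numpy as np, cv2
from scipy.spatial.transform import Rotation as R
from plant import sensors, grab_frame, camera_model
def cam(n,st=None):
    m=camera_model(n); K=np.array([[m['fx'],0,m['cx']],[0,m['fy'],m['cy']],[0,0,1]])
    if n=='wrist':
        T=np.eye(4);T[:3,:3]=R.from_euler('xyz',st['orientation']).as_matrix();T[:3,3]=st['tool_pos']
        W=np.linalg.inv(T@m['T_tool_cam']); return K,m['D'],W[:3,:3],W[:3,3]
    return K,m['D'],cv2.Rodrigues(m['rvec'])[0],m['tvec']
def world(c,px,z):
    K,D,A,t=c; u=cv2.undistortPoints(np.array(px,float).reshape(-1,1,2),K,D).reshape(-1,2)
    d=np.c_[u,np.ones(len(u))]@A; o=-A.T@t
    return o+d*((np.array(z)-o[2])/d[:,2])[:,None]
def proj(c,P):
    K,D,A,t=c; return cv2.projectPoints(np.array(P,float).reshape(-1,3),cv2.Rodrigues(A)[0],t,K,D)[0].reshape(-1,2)
E
python3 - <<'E'
from h import *
im=cv2.imread('pics/top0.png')
a=cv2.resize(im[170:270,320:420],None,fx=5,fy=5,interpolation=2)
b=cv2.resize(im[205:265,150:300],None,fx=5,fy=5,interpolation=2)
cv2.imwrite('pics/c0.png',np.vstack([np.hstack([a,np.zeros((500,250,3),np.uint8)]),b])[:,:750])
c=cam('top')
for n,p,z in (("pot",(356,241),56),("nestL",(336,212),26),("nestR",(380,217),26),("bL",(342,190),26),("bR",(377,193),26),("lid",(207,228),40),("red",(248,243),40),("label",(277,236),66),("marker",(172,232),10)): print(n,world(c,[p],[z])[0].round())
E
```

```text
pot [ 458. -321.   56.]
nestL [ 574. -238.   26.]
nestR [ 577. -397.   26.]
bL [ 667. -249.   26.]
bR [ 673. -378.   26.]
lid [437. 203.  40.]
red [403.  47.  40.]
label [433. -51.  66.]
marker [416. 335.  10.]
```

```bash
python3 -c "
import cv2;a=cv2.imread('pics/c0.png');print(a.shape);cv2.imwrite('pics/c0.png',cv2.resize(a,None,fx=.75,fy=.75,interpolation=cv2.INTER_AREA))"
```

```text
(800, 750, 3)
```

View pics/c0.png

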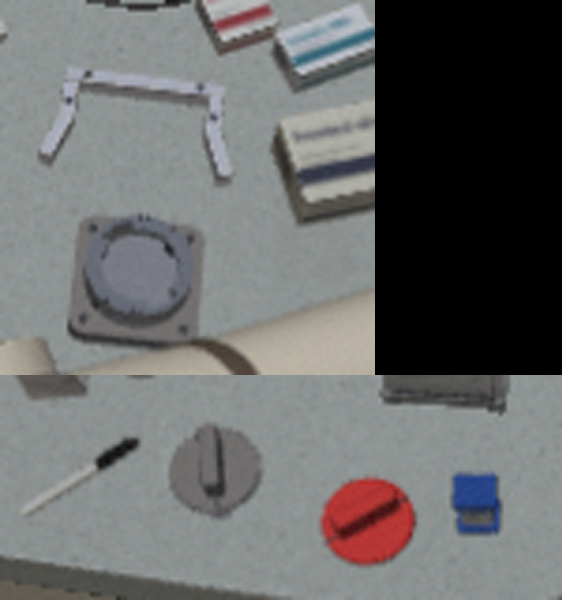

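Crop: U nest with back-wall outer corners at crop (68,68) and (225,88), pot collar centred about (141,258), and the grey lid with its bar nearly along image-vertical. The carton of slides stands close right of the nest. I'll go above the pot for a close look.

Request:
arm_command:
  increments:
    - [[0,0,6.5],[32,35,0],85]
    - [[0,0,13],[65,70,0],60]
    - [[0,0,19.5],[98,105,0],30]
    - [[0,0,26],[130,140,0],30]
    - [[0,0,32.5],[162,176,0],30]
    - [[0,0,39],[195,212,0],30]
    - [[0,0,45.5],[228,248,0],30]
    - [[0,0,52],[260,285,0],30]

```text
t: 1.1
tool_pos: [510.6, -313.8, 231.0]
orientation: [-3.141, -0.0, 1.306]
wrist_force: [-0.3, 0.0, 0.5]
opening: 0.351
finger_force: 0.0
```

Request:
arm_command:
  increments:
    - [[0,0,0],[0,0,0],30]
    - [[0,0,0],[0,0,0],30]
    - [[0,0,0],[0,0,0],30]

```text
t: 1.48
tool_pos: [508.8, -316.6, 230.9]
orientation: [-3.141, 0.001, 1.299]
wrist_force: [0.1, 0.5, 1.0]
opening: 0.354
finger_force: 0.0
```

Run:
```python
from h import *
s=sensors.get_state(); im=grab_frame('wrist'); cv2.imwrite('pics/w1.png',im)
np.save('w1.npy',np.r_[s['tool_pos'],s['orientation']]); print(s['t'],s['tool_pos'],s['orientation'],s['opening'])
```

```text
1.475 [ 508.80000699 -316.63016735  230.91414781] [-3.14060493e+00  6.74976926e-04  1.29935242e+00] 0.3535121671875695
```

View pics/w1.png

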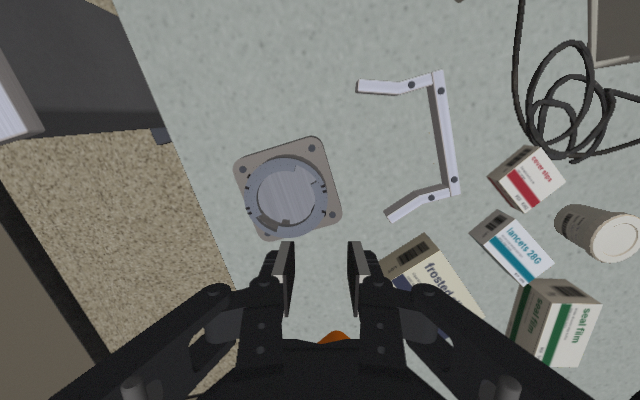

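The wrist view shows the pot collar centred about (287,196), foot corners (236,162), (318,137), (340,214), (263,240); nest back wall outer corners (443,71) and (459,194), mouth ends (358,87) and (388,218).

Run:
```python
from h import *
v=np.load('w1.npy'); c=cam('wrist',dict(tool_pos=v[:3],orientation=v[3:]))
p=lambda u,v,z:world(c,[(u,v)],[z])[0].round(1)
print('collar',p(287,196,56),'foot centre',p(289,188,24))
# foot edges at z=24 in crop: left, right, top, bottom
for e in [((236,170),(245,222)),((322,145),(340,205)),((246,156),(306,138))]:
    d=p(*e[1],24)-p(*e[0],24); print('edge',p(*e[0],24),p(*e[1],24),np.degrees(np.arctan2(d[1],d[0])))
a,b=p(443,71,26),p(459,194,26);print('back',a,b)
d=a-b; ang=np.arctan2(d[1],d[0])-np.pi/2; x=np.array([np.cos(ang),np.sin(ang)])
print('nest yaw',np.degrees(ang),'len',np.hypot(*d[:2]),'orig',(a+b)[:2]/2-74*x)
print('mouth',p(358,87,26),p(388,218,26))
im=cv2.imread('pics/w1.png'); cv2.imwrite('pics/c1.png',cv2.resize(im[50:250,220:480],None,fx=3,fy=3,interpolation=2))
```

```text
collar [ 465.3 -320.7   56. ] foot centre [ 464.6 -319.1   24. ]
edge [ 406.8 -278.4   24. ] [ 393.2 -348.3   24. ] -101.01012253875301
edge [ 520.6 -277.6   24. ] [ 522.6 -359.4   24. ] -88.59940424122706
edge [ 425.2 -265.1   24. ] [ 503.9 -264.2   24. ] 0.6551963637286493
back [ 676.2 -234.1   26. ] [ 675.5 -385.7   26. ]
nest yaw -0.2645564685258907 len 151.6016160863729 orig [ 601.85078885 -309.55831499]
mouth [ 578.6 -224.7   26. ] [ 579.8 -393.6   26. ]
```

View pics/c1.png

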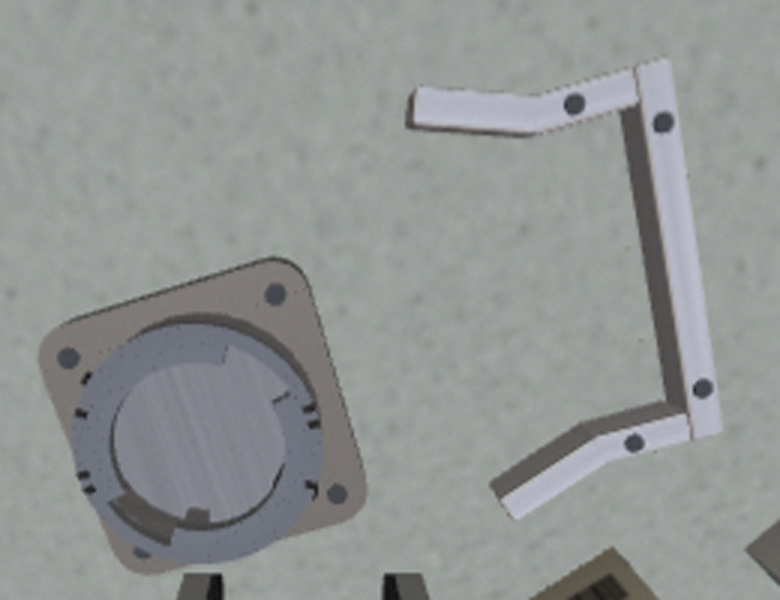

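Refined: pot collar about (465,-322), yaw ≈1°; nest origin about (602,-309.5), yaw ≈0. I'll go into the pot's mouth with the fingers 30 mm apart and tow it from inside.

Request:
arm_command:
  increments:
    - [[0,0,0],[-22,-3,-30],30]
    - [[0,0,0],[-44,-5.5,-70],30]
    - [[0,0,0],[-44,-5.5,-110],30]
    - [[0,0,0],[-44,-5.5,-140],30]
    - [[0,0,0],[-44,-5.5,-160],30]
    - [[0,0,0],[-44,-5.5,-160],30]
    - [[0,0,0],[-44,-5.5,-160],30]

```text
t: 2.4
tool_pos: [466.9, -321.0, 72.3]
orientation: [3.14, 0.0, 1.302]
wrist_force: [0.3, 0.1, 0.2]
opening: 0.35
finger_force: 0.0
```

Run:
```python
from h import *
s=sensors.get_state(); im=grab_frame('wrist'); print(s['tool_pos'],s['orientation'])
cv2.imwrite('pics/w2.png',cv2.resize(im[60:360,180:460],None,fx=2,fy=2))
```

```text
[ 466.85122141 -320.96401287   72.3444425 ] [3.13998193e+00 4.27492825e-04 1.30220680e+00]
```

View pics/w2.png

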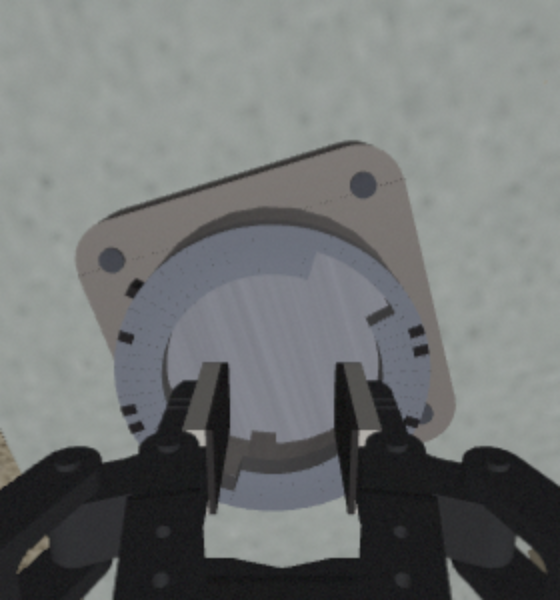

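The collar hole is centred at crop (273,371), fingers' mid at (283,~400): they will enter the hole with a few mm correction.

Run:
```python
from h import *
c=cam('wrist',dict(tool_pos=[466.85,-320.96,72.34],orientation=[3.13998,.000427,1.3022]))
print(world(c,[(316.5,245.5),(263.5,250),(370,240)],[56]*3).round(1), proj(c,[466.85,-320.96,72.3]))
```

```text
[[ 463.2 -321.6   56. ]
 [ 430.  -315.7   56. ]
 [ 496.4 -326.9   56. ]] [[322.08114659 255.83546347]]
```

Request:
arm_command:
  increments:
    - [[0,0,0],[-3,-0.5,-12],30]
    - [[0,0,0],[-3,-0.5,-24],30]
    - [[0,0,0],[-3,-0.5,-36],30]
    - [[0,0,0],[-3,-0.5,-36],30]

```text
t: 2.95
tool_pos: [462.1, -320.3, 33.8]
orientation: [-3.139, -0.001, 1.303]
wrist_force: [-1.0, -0.1, 1.4]
opening: 0.351
finger_force: 0.0
```

Request:
arm_command:
  increments:
    - [[0,0,0],[12,0,0],30]
    - [[0,0,0],[25,1,0],30]
    - [[0,0,0],[38,3,0],30]
    - [[0,0,0],[51,5,0],30]
    - [[0,0,0],[64,7,0],30]
    - [[0,0,0],[77,9,0],30]
    - [[0,0,0],[90,10,0],30]
    - [[0,0,0],[100,10,0],30]

```text
t: 3.95
tool_pos: [564.1, -310.5, 35.3]
orientation: [3.141, -0.0, 1.303]
wrist_force: [-3.8, 0.1, -2.2]
opening: 0.354
finger_force: 2.0
```

Run:
```python
from h import *
s=sensors.get_state(); im=grab_frame('wrist'); print(s['tool_pos'],s['orientation'])
cv2.imwrite('pics/w3.png',im)
```

```text
[ 564.12809312 -310.53071997   35.34477548] [ 3.14135469e+00 -4.02016397e-04  1.30296346e+00]
```

View pics/w3.png

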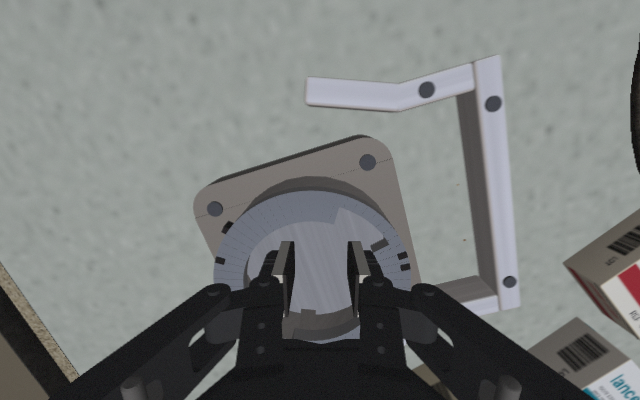

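The pot is following: foot far edge runs (205,185)–(355,137), nest left wall inner bend (397,110), inner corner (460,96).

Run:
```python
from h import *
c=cam('wrist',dict(tool_pos=[564.1,-310.5,35.3],orientation=[3.1413,-.0004,1.303]))
print(world(c,[(215,180),(345,139),(393,165),(420,280),(397,110),(457,97),(478,275),(305,105)],[24]*4+[26]*4).round(1))
```

```text
[[ 516.8 -254.2   24. ]
 [ 593.1 -251.7   24. ]
 [ 615.5 -272.5   24. ]
 [ 618.1 -349.6   24. ]
 [ 622.5 -244.3   26. ]
 [ 653.4 -246.2   26. ]
 [ 653.3 -354.3   26. ]
 [ 577.2 -229.3   26. ]]
```

Request:
arm_command:
  increments:
    - [[0,0,0],[10,2,0],30]
    - [[0,0,0],[20,3,0],30]
    - [[0,0,0],[29,3,0],30]
    - [[0,0,0],[36,3,0],30]
    - [[0,0,0],[40,3,0],30]
    - [[0,0,0],[43,3,0],30]
    - [[0,0,0],[45,3,0],30]
    - [[0,0,0],[45,3,0],30]

```text
t: 5.0
tool_pos: [608.0, -308.3, 35.6]
orientation: [-3.141, 0.0, 1.302]
wrist_force: [-4.5, 0.8, 2.1]
opening: 0.35
finger_force: 2.5
```

Request:
arm_command:
  increments:
    - [[0,0,0],[1,0,0],30]
    - [[0,0,0],[2,0,0],30]
    - [[0,0,0],[3,0,0],30]
    - [[0,0,0],[4,0,0],30]

```text
t: 5.5
tool_pos: [610.5, -308.4, 35.5]
orientation: [-3.139, 0.001, 1.302]
wrist_force: [-10.9, 0.6, 6.4]
opening: 0.353
finger_force: 5.3
```

Request:
arm_command:
  increments:
    - [[0,0,0],[1,0,0],30]
    - [[0,0,0],[2,0,0],30]
    - [[0,0,0],[2,0,0],30]

```text
t: 5.88
tool_pos: [610.9, -308.6, 35.5]
orientation: [-3.136, 0.002, 1.301]
wrist_force: [-12.8, 1.4, 8.2]
opening: 0.348
finger_force: 6.8
```

Request:
arm_command:
  increments:
    - [[0,0,0],[-4,0,0],30]
    - [[0,0,0],[-8,1,0],30]
    - [[0,0,0],[-8,1,20],30]
    - [[0,0,0],[-8,1,60],30]
    - [[0,0,0],[-8,1,110],30]
    - [[0,0,0],[-8,1,160],30]
    - [[0,0,0],[-8,1,170],30]
    - [[0,0,0],[-8,1,170],30]

```text
t: 6.88
tool_pos: [607.1, -307.0, 207.3]
orientation: [3.138, 0.001, 1.303]
wrist_force: [-0.5, 0.2, -1.2]
opening: 0.353
finger_force: 0.0
```

Run:
```python
from h import *
s=sensors.get_state(); im=grab_frame('wrist'); print(s['t'],s['tool_pos'],s['orientation'])
np.save('w4.npy',np.r_[s['tool_pos'],s['orientation']])
cv2.imwrite('pics/w4.png',cv2.resize(im[80:300,200:460],None,fx=2.7,fy=2.7,interpolation=2))
```

```text
6.875 [ 607.1458689  -307.00400185  207.29932653] [3.13814265e+00 5.97849893e-04 1.30273463e+00]
```

View pics/w4.png

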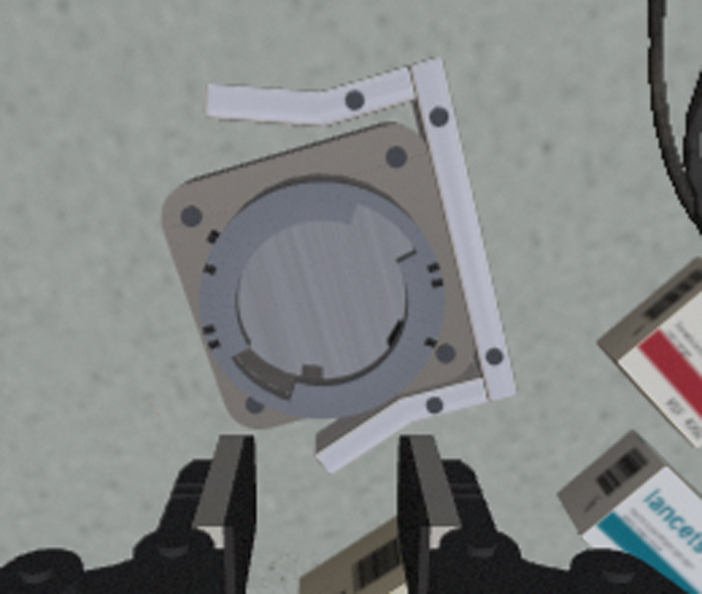

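The pot is home: foot flush with the back wall between the side walls; hole centred at crop (322,299), gaps at upper right (385,228) and lower left (265,375).

Run:
```python
from h import *
v=np.load('w4.npy'); c=cam('wrist',dict(tool_pos=v[:3],orientation=v[3:]))
W=lambda q,z:world(c,np.array(q)/2.7+[200,80],[z]*len(q)).round(1)
print('hole',W([(322,299),(237,300),(407,298)],56))
print('drum',W([(200,300),(445,297),(322,181),(325,417)],56), W([(322.5,299)],56))
print('foot+y edge',W([(190,183),(380,125)],24)); 
print('back corners',W([(440,59),(515,394)],26),'inner edge',W([(414,70),(486,398)],26),'Lwall',W([(330,124),(412,97)],26),'Rwall',W([(400,400),(484,378)],26))
from math import *
d=W([(358,208),(412,250)],56)-W([(322,299)],56);print('gap',np.degrees(np.arctan2(d[:,1],d[:,0])))
d=W([(233,353),(294,398)],56)-W([(322,299)],56);print('gap',np.degrees(np.arctan2(d[:,1],d[:,0])))
```

```text
hole [[ 604.8 -309.2   56. ]
 [ 571.5 -300.4   56. ]
 [ 638.1 -318.    56. ]]
drum [[ 557.1 -296.4   56. ]
 [ 653.1 -321.7   56. ]
 [ 617.4 -263.7   56. ]
 [ 592.2 -359.7   56. ]] [[ 605.  -309.2   56. ]]
foot+y edge [[ 561.7 -252.9   24. ]
 [ 646.1 -251.3   24. ]]
back corners [[ 675.9 -232.4   26. ]
 [ 677.  -385.2   26. ]] inner edge [[ 664.7 -233.8   26. ]
 [ 663.6 -383.5   26. ]] Lwall [[ 626.  -245.2   26. ]
 [ 661.4 -243.8   26. ]] Rwall [[ 624.7 -373.8   26. ]
 [ 664.7 -373.5   26. ]]
gap [53.5663562  13.93483511]
gap [-163.3133621  -120.67914094]
```

Request:
arm_command:
  increments:
    - [[0,0,-5],[-50,10,30],60]
    - [[0,0,-14],[-110,20,40],60]
    - [[0,0,-23],[-165,40,40],60]
    - [[0,0,-32],[-180,95,40],60]
    - [[0,0,-42],[-185,150,40],60]
    - [[0,0,-51],[-190,205,40],60]
    - [[0,0,-60],[-192,260,40],60]
    - [[0,0,-69],[-195,315,40],60]

```text
t: 7.92
tool_pos: [410.0, 8.0, 244.2]
orientation: [-3.141, 0.002, 0.097]
wrist_force: [1.0, -0.1, -0.4]
opening: 0.705
finger_force: 0.0
```

Request:
arm_command:
  increments:
    - [[0,0,-3],[-3,50,0],60]
    - [[0,0,-6],[-6,100,0],60]
    - [[0,0,-6],[-9,150,0],60]
    - [[0,0,-6],[-11,185,0],60]
    - [[0,0,-6],[-12,195,0],60]
    - [[0,0,-6],[-12,195,0],60]
    - [[0,0,-6],[-12,195,0],60]

```text
t: 8.8
tool_pos: [399.2, 199.7, 244.7]
orientation: [3.141, 0.001, -0.004]
wrist_force: [0.2, -0.3, 0.5]
opening: 0.705
finger_force: 0.0
```

Run:
```python
from h import *
s=sensors.get_state(); im=grab_frame('wrist'); print(s['t'],s['tool_pos'],s['orientation'],s['joints'])
np.save('w5.npy',np.r_[s['tool_pos'],s['orientation']])
cv2.imwrite('pics/w5.png',cv2.resize(im[60:360,160:480],None,fx=2,fy=2,interpolation=2))
```

```text
8.8 [399.23245931 199.74426437 244.71504145] [ 3.14052385e+00  1.13187300e-03 -4.11513670e-03] [ 0.38045375  0.1812547  -0.98604842  2.00755507  0.1753102   1.04153263
 -2.26230727]
```

View pics/w5.png

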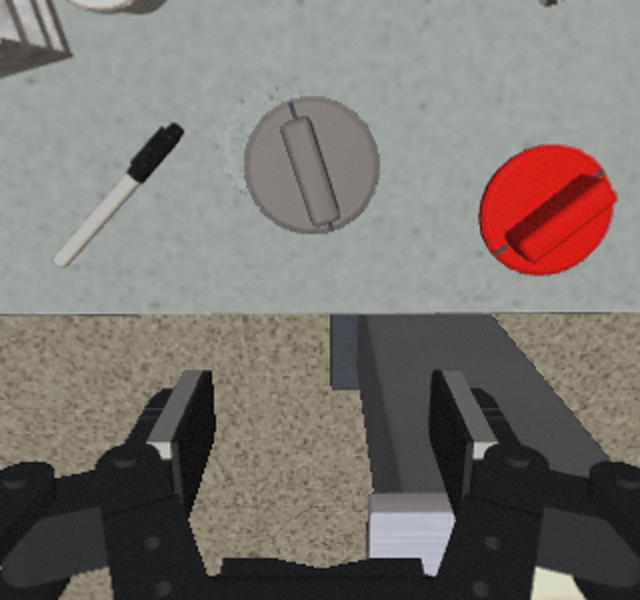

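The grey lid's flange is centred at crop (312,165), bar top from (296,120) to (325,222) (≈16° from x); red lid at (548,210), marker at left.

Run:
```python
from h import *
v=np.load('w5.npy'); c=cam('wrist',dict(tool_pos=v[:3],orientation=v[3:]))
W=lambda q,z:world(c,np.array(q)/2+[160,60],[z]*len(q)).round(1)
print(W([(312,165.5),(244,165),(380,165),(312,96),(312,235)],25))
b=W([(296,120),(325,222)],58);print(b,b.mean(0),np.degrees(np.arctan2(*(b[0]-b[1])[[1,0]])))
m=W([(292,103),(331,228)],25);print(m,np.degrees(np.arctan2(*(m[0]-m[1])[[1,0]])))
```

```text
[[440.4 205.9  25. ]
 [440.9 249.4  25. ]
 [440.5 162.4  25. ]
 [482.6 205.5  25. ]
 [395.  206.3  25. ]]
[[469.1 214.2  58. ]
 [410.2 197.9  58. ]] [439.65 206.05  58.  ] 15.468907932934869
[[478.5 217.9  25. ]
 [399.6 193.7  25. ]] 17.05168597185368
```

Request:
arm_command:
  increments:
    - [[0,0,8],[20,3,-30],60]
    - [[0,0,16.5],[40.5,6.5,-80],60]
    - [[0,0,16.5],[40.5,6.5,-130],60]
    - [[0,0,16.5],[40.5,6.5,-170],60]
    - [[0,0,16.5],[40.5,6.5,-195],60]
    - [[0,0,16.5],[40.5,6.5,-211],60]
    - [[0,0,16.5],[40.5,6.5,-211],60]
    - [[0,0,16.5],[40.5,6.5,-211],60]

```text
t: 9.85
tool_pos: [440.6, 208.1, 35.2]
orientation: [-3.142, -0.002, 0.285]
wrist_force: [0.2, -0.4, 0.1]
opening: 0.702
finger_force: 0.0
```

Request:
arm_command:
  increments:
    - [[0,0,0],[0,0,0],30]
    - [[0,0,0],[0,0,0],20]
    - [[0,0,0],[0,0,0],10]
    - [[0,0,0],[0,0,0],5]
    - [[0,0,0],[0,0,0],5]
    - [[0,0,0],[0,0,0],5]
  newtons: 40

```text
t: 10.6
tool_pos: [440.2, 207.9, 35.0]
orientation: [3.141, -0.001, 0.286]
wrist_force: [-0.1, -1.7, 6.0]
opening: 0.203
finger_force: 40.0
```

Request:
arm_command:
  increments:
    - [[0,0,0],[0,0,25],5]
    - [[0,0,0],[0,0,75],5]
    - [[0,0,0],[0,0,130],5]
    - [[0,0,0],[0,-20,180],5]
    - [[0,0,3],[0,-70,205],5]
    - [[0,0,6],[0,-125,210],5]
    - [[0,0,9],[0,-180,210],5]
    - [[0,0,12],[0,-235,210],5]
  newtons: 60

```text
t: 11.6
tool_pos: [439.1, -28.9, 244.4]
orientation: [3.14, 0.0, 0.497]
wrist_force: [0.8, -0.5, -1.9]
opening: 0.202
finger_force: 58.9
```

Request:
arm_command:
  increments:
    - [[0,0,2],[3,-55,0],5]
    - [[0,0,5],[10,-110,0],5]
    - [[0,0,7],[40,-160,0],5]
    - [[0,0,7],[80,-200,0],5]
    - [[0,0,7],[115,-235,0],5]
    - [[0,0,7],[145,-265,0],5]
    - [[0,0,7],[160,-278,0],5]
    - [[0,0,7],[164,-281,0],5]

```text
t: 12.6
tool_pos: [603.7, -308.6, 243.0]
orientation: [-3.14, 0.0, 0.617]
wrist_force: [-0.7, 0.8, -2.5]
opening: 0.199
finger_force: 59.0
```

Request:
arm_command:
  increments:
    - [[0,0,0],[0,0,-10],5]
    - [[0,0,0],[0,0,-40],5]
    - [[0,0,0],[0,0,-70],5]
    - [[0,0,0],[0,0,-90],5]
    - [[0,0,0],[0,0,-90],5]
    - [[0,0,0],[0,0,-90],5]

```text
t: 13.35
tool_pos: [604.4, -307.9, 155.5]
orientation: [3.14, -0.001, 0.618]
wrist_force: [-0.7, -0.0, -1.0]
opening: 0.196
finger_force: 59.0
```

Run:
```python
from h import *
s=sensors.get_state(); im=grab_frame('wrist'); print(s['t'],s['tool_pos'],s['orientation'],s['joints'])
np.save('w6.npy',np.r_[s['tool_pos'],s['orientation']])
cv2.imwrite('pics/w6.png',cv2.resize(im[60:340,180:460],None,fx=2.1,fy=2.1,interpolation=2))
```

```text
13.35 [ 604.40356872 -307.93667155  155.50359235] [ 3.14028921e+00 -1.04109588e-03  6.17717582e-01] [ 0.93889261  0.71867339 -0.77421501  1.53038653  0.53861665  1.11364621
 -0.90570439]
```

View pics/w6.png

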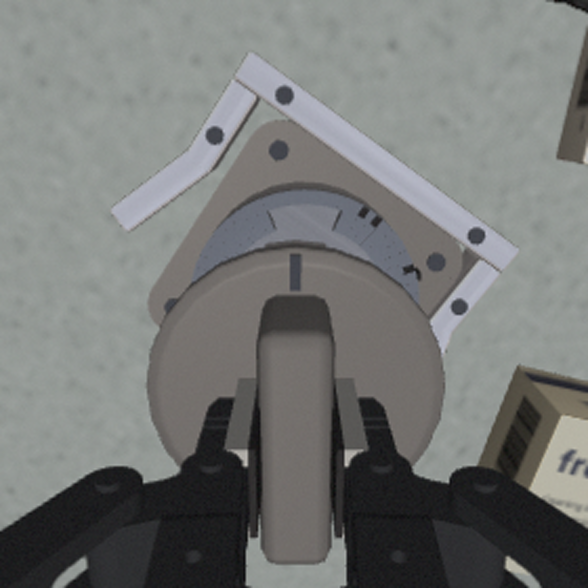

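The lid hangs straight (mark at (295,270)); behind it the pot gap's edges show at about (271,228)–(338,212), with the drum's visible top at (303,187) and arc sides near (197,265) and (413,275).

Run:
```python
from h import *
v=np.load('w6.npy'); c=cam('wrist',dict(tool_pos=v[:3],orientation=v[3:]))
P=lambda X:((proj(c,X)-[180,60])*2.1).round()
C=np.array([604.8,-309.2,56]);t=lambda r,a,z=0:C+[r*np.cos(np.radians(a)),r*np.sin(np.radians(a)),z]
print('gap corners r44 14,56',P([t(44,14),t(44,56),t(35,14),t(35,56)]))
print('drum',P([t(50,a) for a in(35.4,0,-10,71,81)]))
print('nest corner',P([[676,-232.4,26],[677,-385.2,26]]))
print('lid mark',P([[v[0]+41*np.cos(v[5]),v[1]+41*np.sin(v[5]),v[2]-10]]))
im=cv2.imread('pics/w6.png')
for a in range(-10,82,2):
    u=P([t(50,a)])[0]; cv2.circle(im,tuple(int(x) for x in u),1,(0,0,255),-1)
for q in [(44,14),(44,56),(35,14),(35,56)]: cv2.circle(im,tuple(int(x) for x in P([t(*q)])[0]),2,(0,255,0),-1)
cv2.imwrite('pics/w6b.png',cv2.resize(im[150:350,120:480],None,fx=2.2,fy=2.2))
```

```text
gap corners r44 14,56 [[339. 206.]
 [263. 205.]
 [330. 226.]
 [270. 225.]]
drum [[300. 183.]
 [370. 206.]
 [385. 220.]
 [230. 206.]
 [214. 220.]]
nest corner [[250.  53.]
 [517. 251.]]
lid mark [[298. 254.]]
```

View pics/w6b.png

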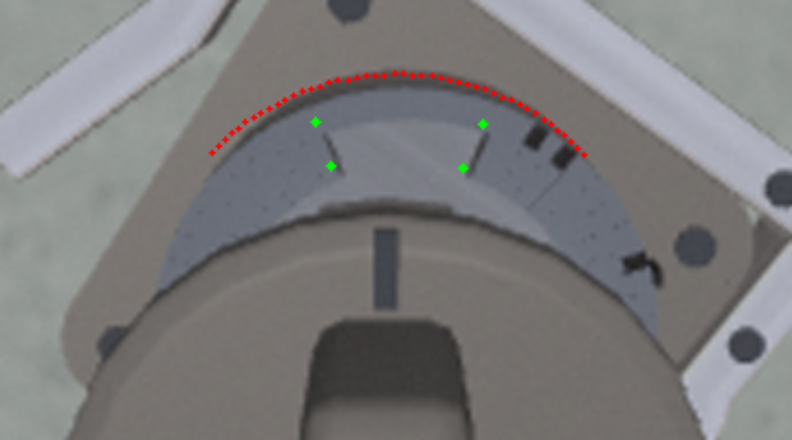

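Request:
arm_command:
  increments:
    - [[0,0,0],[0.5,-2,-20],5]
    - [[0,0,0],[0.5,-3.7,-40],5]
    - [[0,0,0],[0.5,-3.7,-55],5]
    - [[0,0,0],[0.5,-3.7,-61],5]
    - [[0,0,0],[0.5,-3.7,-61],5]
    - [[0,0,0],[0.5,-3.7,-61],5]

```text
t: 14.15
tool_pos: [604.8, -311.7, 94.0]
orientation: [3.141, -0.001, 0.618]
wrist_force: [-0.1, -0.5, -2.6]
opening: 0.203
finger_force: 59.0
```

Request:
arm_command:
  increments:
    - [[0,0,0],[0,0,-3],5]
    - [[0,0,0],[0,0,-6],5]
    - [[0,0,0],[0,0,-9],5]
    - [[0,0,0],[0,0,-9],5]

```text
t: 14.65
tool_pos: [603.9, -311.7, 83.9]
orientation: [-3.141, 0.0, 0.617]
wrist_force: [-0.1, -0.3, -2.1]
opening: 0.198
finger_force: 59.0
```

Entering freely (no contact, 7 mm below the collar's top).

Request:
arm_command:
  increments:
    - [[0,0,0],[0,0,-3],5]
    - [[0,0,0],[0,0,-6],5]
    - [[0,0,0],[0,0,-8],5]
    - [[0,0,0],[0,0,-9],5]
    - [[0,0,0],[0,0,-9],5]

```text
t: 15.28
tool_pos: [604.2, -311.7, 75.2]
orientation: [-3.141, -0.0, 0.617]
wrist_force: [-0.6, 0.0, -2.4]
opening: 0.195
finger_force: 59.0
```

Request:
arm_command:
  increments:
    - [[0,0,0],[0,0,-1],5]
    - [[0,0,0],[0,0,-2],5]
    - [[0,0,0],[0,0,-2.5],5]
    - [[0,0,0],[0,0,-2.5],5]
    - [[0,0,0],[0,0,-2.5],5]

```text
t: 15.9
tool_pos: [604.3, -311.8, 74.1]
orientation: [3.141, 0.0, 0.617]
wrist_force: [-3.4, 1.5, 6.1]
opening: 0.197
finger_force: 60.2
```

Request:
arm_command:
  increments:
    - [[0,0,-4],[0,0,0.5],5]
    - [[0,0,-9],[0,0,0.5],5]
    - [[0,0,-14],[0,0,0.5],5]
    - [[0,0,-20],[0,0,0.5],5]
    - [[0,0,-26],[0,0,0.5],5]
    - [[0,0,-31],[0,0,0.5],5]
    - [[0,0,-34.5],[0,0,0.5],5]
    - [[0,0,-34.5],[0,0,0.5],5]

```text
t: 16.9
tool_pos: [605.1, -311.7, 74.2]
orientation: [3.141, -0.002, 0.016]
wrist_force: [0.7, -0.7, 2.1]
opening: 0.195
finger_force: 59.6
```

Request:
arm_command:
  increments:
    - [[0,0,0],[0,0,0],5]
    - [[0,0,0],[0,0,0],5]
    - [[0,0,0],[0,0,0],5]
    - [[0,0,0],[0,0,0],5]

```text
t: 17.4
tool_pos: [605.0, -311.7, 74.1]
orientation: [3.141, -0.002, 0.016]
wrist_force: [-0.1, 1.0, 4.7]
opening: 0.198
finger_force: 60.0
```

Run:
```python
from h import *
s=sensors.get_state(); im=grab_frame('wrist'); print(s['t'],s['tool_pos'],s['orientation'],s['wrist_force'],s['ft_torque'])
cv2.imwrite('pics/w7.png',cv2.resize(im[40:340,160:480],None,fx=2.,fy=2.,interpolation=2))
```

```text
17.4 [ 605.0097542  -311.7277332    74.11214987] [ 3.14127993e+00 -1.57435409e-03  1.60481131e-02] [-0.05348111  1.03468682  4.72609871] [ 0.16493345 -0.07169811  0.0149657 ]
```

View pics/w7.png

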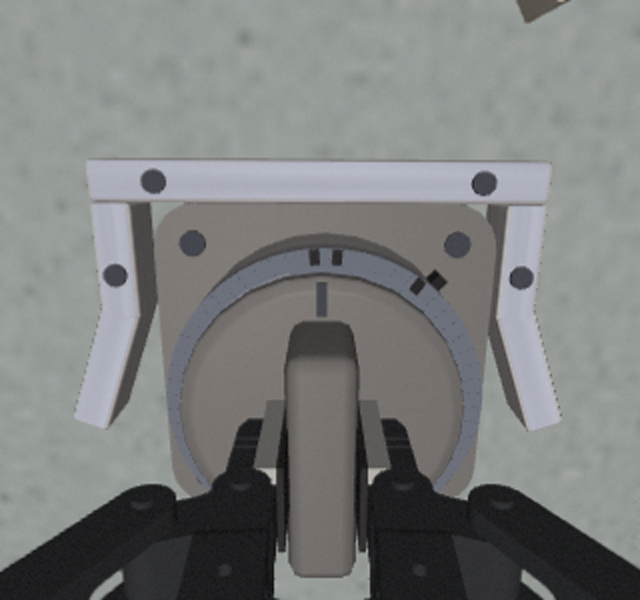

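The bar stands square with the foot, the flange lies concentric inside the rim, and the pot is flush with the back wall. The rim mark ahead of the bar at (325,257) lines up with the lid's mark at (321,298).

```bash
python3 -c "
from plant import close_job
print(close_job())"
```

```text
the job is handed in; nothing more can be done
None
```

The job is handed in: the pot is home in the nest, and the lid is seated and turned 34.5° clockwise to the vent position, still gripped at 60 N. One mismatch: the rim mark ahead of the bar looked double, not single, so I set the angle from the gaps and the foot. No verdict came back.

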